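Open the push-and-turn safety latch on the hatch sample

ROBOT

A 7-joint arm with a two-finger parallel gripper is mounted at the origin on the work surface. World frame = base frame: x ahead of the robot, y to its left, z up, the work surface at z = 0. Lengths are in m, angles in degrees, forces in N, time in s.
With the tool pointing down it reaches from about 0.425 to 0.875 m from the base axis. Payload 4.7 kg.
Tool frame: the origin (TCP) lies between the finger pads; the fingertips stand tcp_to_tips ahead of it and the grasp point (between the pads) lies 11 mm behind it (tcp_to_tips is the distance from the TCP to the fingertips, in m); y points along the fingers, z is the direction in which the jaws open and shut, and the axes are right-handed (so a half turn about y gives the same grasp; the last joint's range is limited). The gripper opens to 87 mm and grips with 3 to 60 N. Pads are 19 mm wide; open, the fingers measure 117 mm over their backs; the gripper's body (75 mm by 190 mm) begins 51 mm behind the grasp point.
Start: joints at [64.463, 18.392, -4.016, 83.108, 1.295, 78.541, -3.26], TCP at [0.288, -0.583, 0.231] pointing down, gripper open.
Joint ranges: [-163.93, 163.93], [-17.29, 119.83], [-79.2, 71.16], [3.27, 140.29], [-89.18, 269.18], [5.43, 117.66], [-154.24, 154.24]. Speed limits (degrees/s): [147.25, 147.25, 180, 180, 180, 180, 180].

INTERFACE

Orientations are given as a 3x3 rotation matrix whose columns are the frame's x, y, z axes.
In Python, from workcell import state, camera, get_calibration, sign_off, tcp_to_tips gives the robot as it stands.
- The arm moves only by the tool move_arm, never from a script. Its argument "targets" is a list of rows, each an object of numbers: "x", "y", "z": the shift along the tool's x, y, z in mm; "turn": the turn about the tool's y in degrees. A call has 1 to 12 rows; each row shifts and turns the pose as measured when the row begins, along the tool's axes as they then stand; what a row does not reach is not made up. A row lasts 1/12 s, in which the tool goes at most 41.7 mm and 7.16 degrees, less where a joint would pass 70% of its speed; a pose out of reach is approached as far as the arm can. A call with a gripper value outside its range is refused whole. "jaw" is the closure, from -1 (fully open) to 1 (shut), so that 0 is half open, set as the call begins (left out, the last holds). The fingers move at their own pace and stop on an object; "grip_force" is the grip in N (left out, the last holds). Time passes only in rows, so rows that do not move let the fingers close. It gives the time, the measured TCP pose, the force and the opening at its end, in the units of the state.
- state(): the state, without advancing time (a new reading comes with each control period).
- camera(name): name is "side" or "top"; returns the picture (384x512x3 uint8, red, green, blue); there is no depth.
- get_calibration(name): a dict with "fovy" (degrees; the focal length in pixels is half the picture's height over the tangent of half this angle, whatever the lens; pixels are square), "cx", "cy" (the principal point, pixels), "D" ([k1, k2, p1, p2, k3] as OpenCV has them; the pictures are not rectified), "R" (3x3) and "t" (3): a world point X has camera coordinates R X + t. Camera axes: x right, y down, z forward; pixel columns grow to the right and rows downward; lengths in m; the calibration is good to about 2 mm. A picture is of the moment at which its call begins. get_calibration takes no time and is no camera call.
- sign_off(): hands the job in, once; it reports no verdict.
The state is a dict: "t": time; "q": joint angles; "joint_vel": joint speeds; "joint_torque": joint torques, N m; "tcp_pos": TCP position; "tool_rot": TCP orientation; "ft_force": force on the tool from outside, world axes, zero at the start; "torque": the same for the moment, N m; "grip_width": finger opening in m.
Only numpy, scipy, OpenCV 4.12 (cv2) and the standard library are available. Lean on these libraries where they do the work, as an engineer would, in place of code of your own. Each camera call takes 0.05 s, during which the arm holds its last target. There are 200 camera calls.

TASK

On the display sample with the small hinged hatch, unlock the hatch's child-safe latch: press its ribbed cap down hard, turn it counter-clockwise (seen from above) while it is held down, right round to near its stop so the tongue clears the hatch, then let go so that the cap springs back up. The smaller thumb-turn on the other sample looks similar; leave it as it is.

Things in the scene. Friction and masses are not known exactly. Their poses are not given: they have to be found in the camera images.
- cap_top (a point): Top centre of the child-safe cap's rib, 84 mm above the shelf at rest; moves with the cap; x along the rib, z up. Rib 54 x 14 mm, 26 mm high, on a grey fluted disc 62 mm across (its top 26 mm below this point). Below, a steel tongue along +x reaches 76 mm from the axis, over the hatch leaf when locked. On a fixed 220 x 150 mm board; nothing within 45 mm stands above the disc.
- cap_turn (a joint): Turn of cap and tongue about the vertical, rad: 0 to 0.1 at the start (locked), growing counter-clockwise seen from above, stop at 1.4. With the cap up hidden teeth block it at about 0.16; pressed more than 5 mm it turns easily (0.06 N m). Beyond about 0.9 the cap can spring up again. It stays where it is left.
- cap_press (a joint): How far the cap is pressed down, m: 0 up, 0.008 at the bottom stop. A spring pushes it up with 6 N at the top, growing to 14 N at the bottom.
- thumb_turn (a joint): Turn of the look-alike, rad, 0 at the start: a plain thumb-turn on its own smaller board (150 x 130 mm) without a hatch; disc 44 mm across, rib 38 x 10 x 18 mm, top 67 mm above the shelf. It turns easily, needs no pressing and is not to be disturbed.
Mind the look-alikes: they are no part of the job. What is shaped like the part that bears thumb_turn but purple or yellow is not meant.

How it is judged:
By the outcome, as a careful person would: the job done as asked, in the order asked, and still so for the second after the job is handed in, with the robot touching nothing.
It also fails if it takes over 35 s, if anything falls off the work surface, if the arm or the gripper's body presses on something with over 40 N, if the wrist force passes 120 N, or if a joint passes its speed limit or range.

## Working session

There is one attempt and no reset: what is moved stays moved. The work goes in short steps, Python scripts to look and compute and a tool call to move; the robot and the scene stay as the last step left them, time stands still between calls to the robot, and variables do not carry over. Pictures are saved under pics/ and viewed, about 8 in all and at most 12, crops included, and the job is handed in when it is done.

Besides the shell and the picture viewer there is one more tool, called after ">>>" as name(argument=value, ...), one argument or row to a line, values as JSON. move_arm: Moves the arm, as the interface text tells. Its arguments: {"type":"object","properties":{"targets":{"type":"array"},"jaw":{"type":"number"},"grip_force":{"type":"number"}},"required":["targets"]}

```bash
mkdir -p pics; ls; python3 - <<'E'
from workcell import *
import cv2,numpy as np
for n in("side","top"):
    im=camera(n); cv2.imwrite(f"pics/{n}0.png",im[:,:,::-1])
    print(n,get_calibration(n))
s=state();print(tcp_to_tips() if callable(tcp_to_tips) else tcp_to_tips,s)
E
```

```text
pics
side {'fovy': 54.40547768792897, 'cx': 252.67743829745675, 'cy': 191.3100662688352, 'D': array([-0.08449246,  0.        ,  0.        ,  0.        ,  0.        ]), 'R': array([[-0.99854647, -0.05234386,  0.01284811],
       [-0.04697729,  0.72838811, -0.68355241],
       [ 0.02642136, -0.68316241, -0.72978835]]), 't': array([0.47783899, 0.02810555, 0.91358619])}
top {'fovy': 54.23460551046321, 'cx': 260.6408240979177, 'cy': 190.42966469879798, 'D': array([-0.10222862,  0.        ,  0.        ,  0.        ,  0.        ]), 'R': array([[ 0.02105731, -0.99976222,  0.00566576],
       [-0.98646547, -0.02169831, -0.16252709],
       [ 0.16261139, -0.00216669, -0.98668781]]), 't': array([0.03444929, 0.51645938, 1.02127062])}
0.008 {'t': 0.1, 'q': array([64.46332441, 18.43444054, -4.01626307, 83.16483891,  1.295847  ,
       78.54092301, -3.26106718]), 'joint_vel': array([ 0.11927849, -0.00697705,  0.02071985, -0.05077946,  0.01267621,
        0.0429079 ,  0.10859142]), 'joint_torque': array([-3.04339537e-04, -4.92572987e+01, -4.05975413e-01, -3.13398635e+01,
       -6.43715705e-02,  3.95003858e-02,  1.04766518e-04]), 'tcp_pos': array([ 0.28820574, -0.58210264,  0.22960212]), 'tool_rot': array([[-8.96130393e-01, -8.27663701e-04,  4.43790078e-01],
       [-4.43790838e-01,  1.43889794e-03, -8.96129244e-01],
       [ 1.03125020e-04, -9.99998622e-01, -1.65674974e-03]]), 'ft_force': array([ 0.41141213, -0.24659251, -0.05171757]), 'torque': array([ 0.00153015,  0.00780097, -0.00044298]), 'grip_width': 0.08688118493948326}
```

View pics/top0.png

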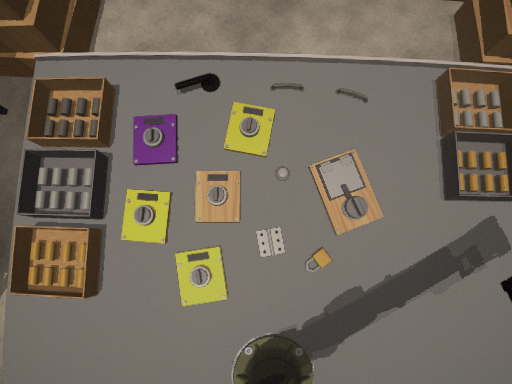

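View pics/side0.png

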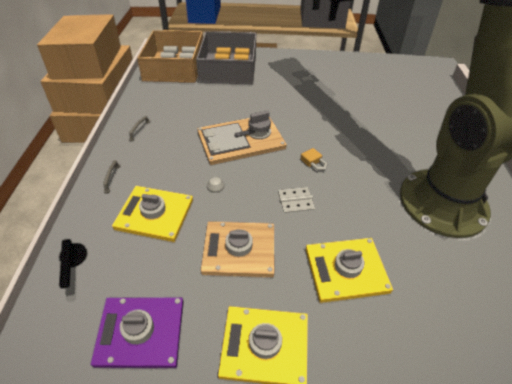

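The top view shows the hatch sample at about (345,190), with its cap at about (355,207). In the side view the cap is at about (260,125). I'll zoom in on both.

```bash
cat > h.py <<'E'
from workcell import *
import cv2,numpy as np
def K(n):
    c=get_calibration(n);f=192/np.tan(np.radians(c["fovy"]/2))
    return np.array([[f,0,c["cx"]],[0,f,c["cy"]],[0,0,1]]),c
def ray(n,uv,z):
    k,c=K(n);p=cv2.undistortPoints(np.array(uv,float).reshape(-1,1,2),k,c["D"])[:,0]
    d=np.c_[p,np.ones(len(p))]@c["R"];o=-c["R"].T@c["t"]
    return o+d*((z-o[2])/d[:,2])[:,None]
def proj(n,X):
    k,c=K(n);return cv2.projectPoints(np.array(X,float).reshape(-1,1,3),cv2.Rodrigues(c["R"])[0],c["t"],k,c["D"])[0][:,0]
def crop(n,u,v,w,h,s,fn,pts=None):
    im=camera(n)[v:v+h,u:u+w,::-1]
    im=cv2.resize(im,None,fx=s,fy=s,interpolation=cv2.INTER_CUBIC)
    if pts is not None:
        for p in proj(n,pts): cv2.circle(im,tuple(int(x) for x in ((p-[u,v]+.5)*s)),2,(0,0,255),-1)
    return im
E
python3 - <<'E'
from h import *
a=crop("top",300,140,90,100,6,"");b=crop("side",190,95,110,75,5,"")
b=cv2.copyMakeBorder(b,0,0,0,0,0)
cv2.imwrite("pics/t1.png",a);cv2.imwrite("pics/s1.png",b)
print(ray("top",[[355,207]],.058))
E
```

```text
[[ 0.47184165 -0.21918104  0.058     ]]
```

View pics/t1.png

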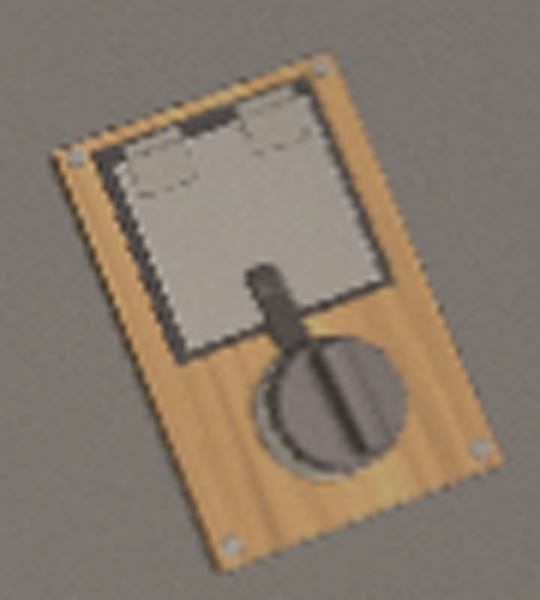

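View pics/s1.png

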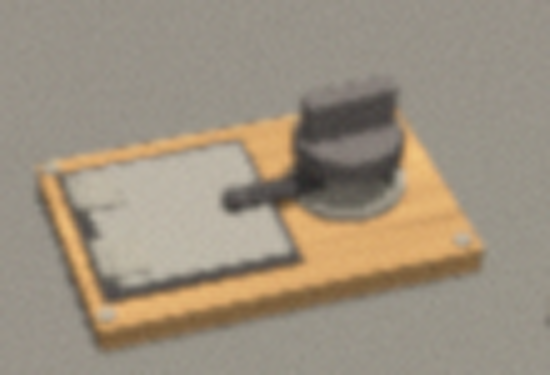

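Top crop: the disc centre is at about (340,403), i.e. pixel (356.6,207.2). The rib's edge runs (315,345)→(362,455), and the tongue tip is at (262,268). Side crop: the rib's top edge runs (303,97)→(397,82), and the disc is at about (350,150). I'll work out positions from these and check them by projecting back.

```bash
python3 - <<'E'
from h import *
T=lambda p:np.array(p,float)/6-.5+[300,140]
S=lambda p:np.array(p,float)/5-.5+[190,95]
print("disc top",ray("top",T([[340,403]]),.058),"disc side",ray("side",S([[350,145]]),.058))
r=ray("top",T([[315,345],[362,455]]),.084);d=r[0]-r[1];print("rib top",np.degrees(np.arctan2(d[1],d[0])),np.linalg.norm(d))
r=ray("side",S([[303,97],[397,82]]),.084);d=r[0]-r[1];print("rib side",np.degrees(np.arctan2(d[1],d[0])),np.linalg.norm(d),r)
r=ray("top",T([[75,157],[232,545]]),.02);d=r[0]-r[1];print("board",np.degrees(np.arctan2(d[1],d[0])))
c=ray("top",T([[340,403]]),.058)[0][:2]
a=np.radians(24)
R=np.array([[np.cos(a),-np.sin(a)],[np.sin(a),np.cos(a)]])
p=[[*(c+R@np.array(q)),.084] for q in([.027,.007],[.027,-.007],[-.027,.007],[-.027,-.007],[0,0])]
p+=[[*(c+R@(.031*np.array([np.cos(t),np.sin(t)]))),.058] for t in np.arange(0,6.28,.4)]
A=crop("top",330,180,55,55,10,"",p);B=crop("side",235,100,40,45,12,"",p)
h=550;B=cv2.copyMakeBorder(B,0,550-B.shape[0],0,0,0)
cv2.imwrite("pics/o2.png",np.hstack([A[:,:320+0] if 0 else cv2.resize(A,(310,310)) if 0 else A[:,:][:, 60:370+0] if 0 else A,B])[:, :1030][:, :] if 0 else cv2.resize(np.hstack([A,B]),(797,425)))
E
```

```text
disc top [[ 0.47284486 -0.22250894  0.058     ]] disc side [[ 0.4714704  -0.21056666  0.058     ]]
rib top 22.566502996697608 0.05409476063994027
rib side 19.350053694786386 0.05388502957551954 [[ 0.49802746 -0.21711697  0.084     ]
 [ 0.44718629 -0.23497117  0.084     ]]
board 21.816370961498183
```

View pics/o2.png

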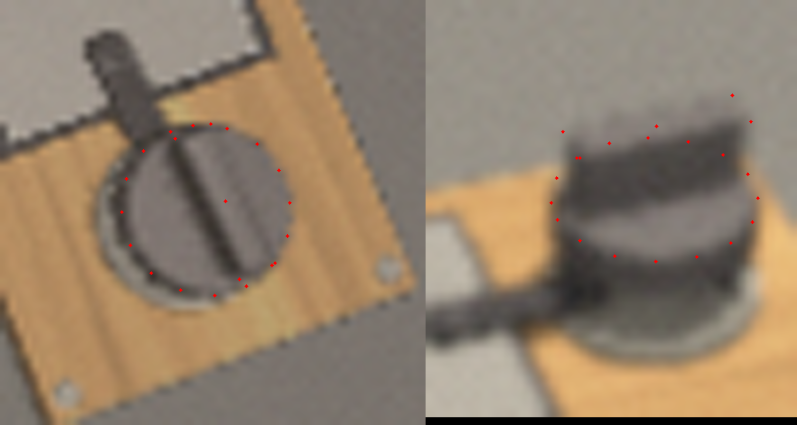

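The overlay fits within about 1 mm: cap axis at about (0.473, -0.223), rib at about 23°. Now I'll move over it.

>>> move_arm(
  targets=[
    {"x": -27, "z": -20},
    {"x": -27, "z": -20},
    {"x": -27, "z": -20},
    {"x": -27, "z": -20},
    {"x": -27, "z": -20},
    {"x": -27, "z": -20},
    {"x": -27, "z": -20},
    {"x": -27, "z": -20},
    {"x": -27, "z": -20},
    {"x": -27, "z": -20},
    {"x": -27, "z": -20},
    {"x": -27, "z": -20},
  ],
  jaw=0,
)

```text
schema error: expected keys x, y, z, turn
```

>>> move_arm(
  targets=[
    {"x": -27, "y": 0, "z": -20, "turn": 0},
    {"x": -27, "y": 0, "z": -20, "turn": 0},
    {"x": -27, "y": 0, "z": -20, "turn": 0},
    {"x": -27, "y": 0, "z": -20, "turn": 0},
    {"x": -27, "y": 0, "z": -20, "turn": 0},
    {"x": -27, "y": 0, "z": -20, "turn": 0},
    {"x": -27, "y": 0, "z": -20, "turn": 0},
    {"x": -27, "y": 0, "z": -20, "turn": 0},
    {"x": -27, "y": 0, "z": -20, "turn": 0},
    {"x": -27, "y": 0, "z": -20, "turn": 0},
    {"x": -27, "y": 0, "z": -20, "turn": 0},
    {"x": 0, "y": 0, "z": 0, "turn": -3},
  ],
  jaw=0,
)

```text
t: 1.3
tcp_pos: [0.4617, -0.2415, 0.2277]
tool_rot: [[-0.876, -0.001, 0.483], [-0.483, -0.002, -0.876], [0.002, -1.0, 0.001]]
ft_force: [0.8, 0.7, 0.0]
grip_width: 0.044
```

```bash
cat > st.py <<'E'
from h import *
np.set_printoptions(precision=4,suppress=True)
s=state();R=s["tool_rot"];p=s["tcp_pos"]
import sys
z=float(sys.argv[1]) if len(sys.argv)>1 else .07
print("t",s["t"],"tcp",p,"q",s["q"],"F",s["ft_force"],"M",s["torque"],"w",s["grip_width"])
print("jaw deg",np.degrees(np.arctan2(R[1,2],R[0,2])),"tool y",R[:,1],"delta tool mm",1000*R.T@(np.array([.473,-.223,z])-p))
E
python3 st.py
```

```text
t 1.3 tcp [ 0.4617 -0.2415  0.2277] q [ 43.4049   3.6925 -19.5602 100.9412   1.4211  75.6115 -37.6178] F [0.752  0.729  0.0094] M [ 0.0278 -0.0519  0.024 ] w 0.043991357394601485
jaw deg -61.14609233540648 tool y [-0.0014 -0.0021 -1.    ] delta tool mm [-19.147  157.6023 -10.8858]
```

>>> move_arm(
  targets=[
    {"x": 0, "y": 20, "z": 0, "turn": 6},
    {"x": -20, "y": 30, "z": -9, "turn": 0},
    {"x": 0, "y": 30, "z": 0, "turn": 0},
    {"x": 0, "y": 30, "z": 0, "turn": 0},
    {"x": 0, "y": 0, "z": 0, "turn": 0},
  ],
)

```text
t: 1.72
tcp_pos: [0.4818, -0.2218, 0.1182]
tool_rot: [[-0.919, 0.007, 0.394], [-0.394, -0.007, -0.919], [-0.004, -1.0, 0.01]]
ft_force: [-0.9, 0.6, -0.4]
grip_width: 0.0431
```

```bash
python3 st.py; python3 - <<'E'
from h import *
A=crop("top",325,175,70,70,6,"");B=crop("side",215,70,70,70,6,"")
cv2.imwrite("pics/c3.png",cv2.resize(np.hstack([A,B]),(800,400)))
E
```

```text
t 1.7167 tcp [ 0.4818 -0.2218  0.1182] q [ 40.7598   9.5908 -20.703  107.8627   4.0714  62.6673 -48.3037] F [-0.8528  0.5525 -0.3709] M [0.075  0.1534 0.0863] w 0.04309788982918602
jaw deg -66.78839215486644 tool y [ 0.0075 -0.0072 -0.9999] delta tool mm [ 8.7769 48.1104 -2.7914]
```

View pics/c3.png

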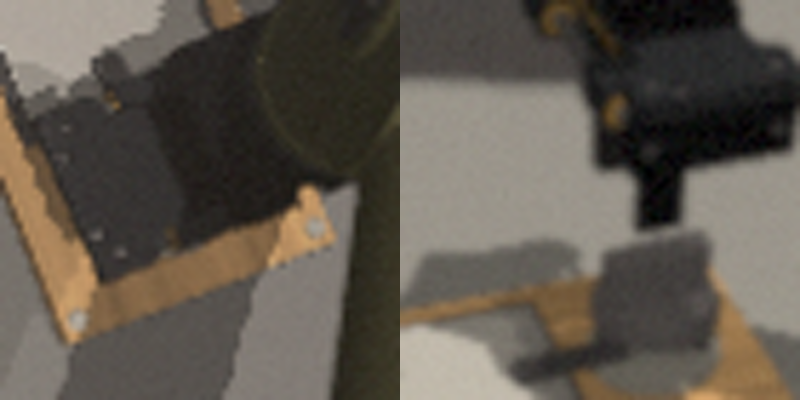

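The side crop shows the finger just above the rib, with nothing touching. I'll centre it, descend, then close.

>>> move_arm(
  targets=[
    {"x": 9, "y": 0, "z": -3, "turn": 0},
    {"x": 0, "y": 0, "z": 0, "turn": 0},
    {"x": 0, "y": 0, "z": 0, "turn": 0},
  ],
)

```text
t: 2.07
tcp_pos: [0.4769, -0.227, 0.1289]
tool_rot: [[-0.92, 0.021, 0.391], [-0.392, -0.015, -0.92], [-0.013, -1.0, 0.022]]
ft_force: [0.3, 0.0, -0.2]
grip_width: 0.0436
```

```bash
python3 st.py
```

```text
t 2.0667 tcp [ 0.4769 -0.227   0.1289] q [ 41.4519   7.9907 -20.4878 108.2796   3.5619  62.8318 -47.3504] F [ 0.3065  0.0102 -0.1989] M [0.0091 0.0258 0.0339] w 0.04359844743373673
jaw deg -66.95261809012486 tool y [ 0.021  -0.0153 -0.9997] delta tool mm [ 2.8278 58.697  -6.5443]
```

>>> move_arm(
  targets=[
    {"x": 1, "y": 6, "z": -2, "turn": 0},
    {"x": 1, "y": 6, "z": -2, "turn": 0},
    {"x": 0, "y": 6, "z": -2, "turn": 0},
    {"x": 0, "y": 6, "z": 0, "turn": 0},
  ],
)

```text
t: 2.4
tcp_pos: [0.4755, -0.2249, 0.1083]
tool_rot: [[-0.921, 0.03, 0.389], [-0.389, -0.021, -0.921], [-0.019, -0.999, 0.031]]
ft_force: [-0.0, 0.2, 0.6]
grip_width: 0.0436
```

```bash
python3 st.py
```

```text
t 2.4 tcp [ 0.4755 -0.2249  0.1083] q [ 41.2559   8.5588 -20.5397 110.2553   4.0562  59.7628 -48.0966] F [-0.0023  0.2199  0.6172] M [0.0498 0.0364 0.0963] w 0.04356122227392908
jaw deg -67.10920345923114 tool y [ 0.0297 -0.0209 -0.9993] delta tool mm [ 2.2493 38.2071 -3.9233]
```

>>> move_arm(
  targets=[
    {"x": 2, "y": 30, "z": -4, "turn": 0},
  ],
)

```text
t: 2.48
tcp_pos: [0.4768, -0.2245, 0.0817]
tool_rot: [[-0.921, 0.038, 0.388], [-0.389, -0.026, -0.921], [-0.025, -0.999, 0.038]]
ft_force: [1.5, -0.3, -0.4]
grip_width: 0.0437
```

```bash
python3 st.py; python3 -c "
from workcell import camera
[camera('top') for _ in range(4)]"; python3 st.py
```

```text
t 2.4833 tcp [ 0.4768 -0.2245  0.0817] q [ 40.9492  10.1031 -20.5062 112.005    4.9595  56.0408 -48.9845] F [ 1.5134 -0.3346 -0.4259] M [-0.0081 -0.0402 -0.0107] w 0.043652154189581745
jaw deg -67.14414756779622 tool y [ 0.0383 -0.0256 -0.9989] delta tool mm [ 3.1807 11.4629 -3.3259]
t 2.6833 tcp [ 0.4722 -0.2221  0.0775] q [ 40.9365  10.3112 -20.5027 112.2967   4.912   56.2503 -48.9436] F [-0.352  -0.1242  0.744 ] M [ 0.0338 -0.0013 -0.0006] w 0.0436044030262595
jaw deg -67.08854865198232 tool y [ 0.0276 -0.0196 -0.9994] delta tool mm [-0.2412  7.5159  0.8768]
```

>>> move_arm(
  targets=[
    {"x": 0, "y": 5, "z": 1, "turn": 0},
  ],
)

```text
t: 2.77
tcp_pos: [0.4743, -0.2236, 0.0741]
tool_rot: [[-0.921, 0.03, 0.389], [-0.39, -0.021, -0.921], [-0.02, -0.999, 0.031]]
ft_force: [0.8, 0.0, -0.1]
grip_width: 0.0434
```

```bash
python3 -c "
from workcell import camera
[camera('top') for _ in range(3)]"; python3 st.py
```

```text
t 2.9167 tcp [ 0.4732 -0.2235  0.073 ] q [ 40.9177  10.7765 -20.4348 112.3609   5.1271  55.7116 -49.025 ] F [-0.4341  0.5138  0.742 ] M [-0.0066  0.0082  0.0439] w 0.04316546746363705
jaw deg -67.09457113391458 tool y [ 0.0282 -0.0199 -0.9994] delta tool mm [ 0.0356  2.97   -0.6067]
```

>>> move_arm(
  targets=[
    {"x": 0, "y": 0, "z": 0, "turn": 0},
  ],
  jaw=1,
  grip_force=30,
)

```text
t: 3.0
tcp_pos: [0.4735, -0.2237, 0.0735]
tool_rot: [[-0.921, 0.029, 0.389], [-0.39, -0.02, -0.921], [-0.019, -0.999, 0.03]]
ft_force: [-0.8, 0.1, -0.1]
grip_width: 0.0412
```

```bash
python3 -c "
from workcell import camera
[camera('top') for _ in range(12)]"; python3 st.py
```

```text
t 3.6 tcp [ 0.4735 -0.2242  0.0732] q [ 40.9363  10.7767 -20.406  112.3319   5.1458  55.6747 -49.0309] F [ 1.4054 -3.3052 -0.2594] M [-0.3048 -0.2359 -0.0483] w 0.01398620741830327
jaw deg -67.13978549918556 tool y [ 0.0291 -0.0207 -0.9994] delta tool mm [ 0.0441  3.1635 -1.3732]
```

The rib is gripped at 14.0 mm. Next I press down.

>>> move_arm(
  targets=[
    {"x": 0, "y": 6, "z": 0, "turn": 0},
    {"x": 0, "y": 6, "z": 0, "turn": 0},
  ],
  grip_force=50,
)

```text
t: 3.77
tcp_pos: [0.4744, -0.2246, 0.0645]
tool_rot: [[-0.921, 0.029, 0.387], [-0.388, -0.021, -0.921], [-0.019, -0.999, 0.031]]
ft_force: [-13.7, 3.7, 52.1]
grip_width: 0.0135
```

```bash
python3 -c "
from workcell import camera
[camera('top') for _ in range(3)]"; python3 st.py
```

```text
t 3.9167 tcp [ 0.474  -0.2245  0.0649] q [ 40.7893  11.4912 -20.3509 112.6115   5.558   54.7821 -49.4152] F [-5.7016  2.1815 19.06  ] M [0.7122 1.6439 0.0034] w 0.013590705411321267
jaw deg -67.17656626326304 tool y [ 0.0281 -0.0213 -0.9994] delta tool mm [ 0.2202 -5.1208 -1.5893]
```

>>> move_arm(
  targets=[
    {"x": 0, "y": 1, "z": 0, "turn": -6},
    {"x": 0, "y": 1, "z": 0, "turn": -6},
    {"x": 0, "y": 1, "z": 0, "turn": -6},
  ],
)

```text
t: 4.17
tcp_pos: [0.4737, -0.2241, 0.067]
tool_rot: [[-0.75, 0.026, 0.66], [-0.661, -0.022, -0.75], [-0.005, -0.999, 0.033]]
ft_force: [-4.2, 0.2, 11.0]
grip_width: 0.0134
```

```bash
python3 st.py; python3 -c "
from workcell import camera
[camera('top') for _ in range(2)]"; python3 st.py
```

```text
t 4.1667 tcp [ 0.4737 -0.2241  0.067 ] q [ 42.5782  11.5586 -22.3892 112.4084   6.1173  55.2217 -31.3821] F [-4.1715  0.2092 10.9586] M [ 0.5578  0.9226 -0.0647] w 0.01336960596644859
jaw deg -48.63647142229904 tool y [ 0.0256 -0.0217 -0.9994] delta tool mm [-0.2575 -3.028  -1.1715]
t 4.2667 tcp [ 0.4737 -0.2242  0.067 ] q [ 42.5943  11.5648 -22.4047 112.4096   6.1272  55.2146 -31.4958] F [-3.4558  0.8255 11.0118] M [0.5282 0.9267 0.0527] w 0.013939389855688407
jaw deg -48.745592844175135 tool y [ 0.0256 -0.0217 -0.9994] delta tool mm [-0.2817 -3.0804 -1.202 ]
```

It has turned past the teeth, but the press has eased to about 11 N. I'll press harder while turning.

>>> move_arm(
  targets=[
    {"x": 0, "y": 3, "z": 0, "turn": 0},
    {"x": 0, "y": 2.2, "z": 0, "turn": -6},
    {"x": 0, "y": 2.2, "z": 0, "turn": -6},
    {"x": 0, "y": 2.2, "z": 0, "turn": -6},
  ],
)

```text
t: 4.6
tcp_pos: [0.4736, -0.224, 0.0649]
tool_rot: [[-0.504, 0.022, 0.864], [-0.864, -0.022, -0.503], [0.008, -1.0, 0.03]]
ft_force: [-7.2, 1.9, 18.4]
grip_width: 0.0136
```

```bash
python3 st.py
```

```text
t 4.6 tcp [ 0.4736 -0.224   0.0649] q [ 44.3161  12.0413 -24.4415 112.313    6.9543  55.2555 -13.7145] F [-7.2175  1.9496 18.4149] M [ 0.8834  1.4934 -0.1295] w 0.013597722419561873
jaw deg -30.23437853019277 tool y [ 0.0221 -0.0223 -0.9995] delta tool mm [-0.4705 -5.1181 -0.8863]
```

>>> move_arm(
  targets=[
    {"x": 0, "y": 2.2, "z": 0, "turn": -6},
    {"x": 0, "y": 2.2, "z": 0, "turn": -6},
    {"x": 0, "y": 2.2, "z": 0, "turn": -6},
    {"x": 0, "y": 2.2, "z": 0, "turn": -6},
    {"x": 0, "y": 2.2, "z": 0, "turn": -6},
    {"x": 0, "y": 2, "z": 0, "turn": -5},
  ],
)

```text
t: 5.1
tcp_pos: [0.473, -0.2239, 0.0648]
tool_rot: [[0.111, 0.015, 0.994], [-0.993, -0.025, 0.112], [0.026, -1.0, 0.012]]
ft_force: [-5.0, 0.1, 15.2]
grip_width: 0.0137
```

```bash
python3 -c "
from workcell import camera
[camera('top') for _ in range(2)]";python3 st.py
```

```text
t 5.2 tcp [ 0.4731 -0.2239  0.0647] q [ 47.9909  12.7398 -28.7582 111.9923   8.6513  55.8137  21.3578] F [-5.0682  1.1881 16.4218] M [0.6008 1.384  0.0261] w 0.013780738002524998
jaw deg 6.273771274936386 tool y [ 0.0147 -0.025  -0.9996] delta tool mm [-0.8054 -5.286   0.103 ]
```

>>> move_arm(
  targets=[
    {"x": 0, "y": 1.5, "z": 0, "turn": -3},
  ],
)

```text
t: 5.28
tcp_pos: [0.473, -0.2239, 0.065]
tool_rot: [[0.161, 0.014, 0.987], [-0.987, -0.025, 0.161], [0.027, -1.0, 0.01]]
ft_force: [-3.6, 0.9, 13.0]
grip_width: 0.0136
```

```bash
python3 -c "
from workcell import camera
[camera('top') for _ in range(2)]";python3 st.py
```

```text
t 5.3833 tcp [ 0.473  -0.224   0.0649] q [ 48.2783  12.7944 -29.1143 111.9486   8.8161  55.9001  24.289 ] F [-4.3743  0.4252 12.7388] M [0.4876 1.0183 0.0807] w 0.013477114909400859
jaw deg 9.347470629482828 tool y [ 0.0138 -0.0255 -0.9996] delta tool mm [-0.8135 -5.1066  0.2009]
```

>>> move_arm(
  targets=[
    {"x": 0, "y": 0, "z": 0, "turn": 0},
  ],
  jaw=-0.2,
)

```text
t: 5.47
tcp_pos: [0.4735, -0.224, 0.0662]
tool_rot: [[0.162, 0.015, 0.987], [-0.986, -0.026, 0.163], [0.028, -1.0, 0.01]]
ft_force: [1.9, 1.2, 4.8]
grip_width: 0.0157
```

```bash
python3 -c "
from workcell import camera
[camera('top') for _ in range(12)]";python3 st.py
```

```text
t 6.0667 tcp [ 0.4758 -0.2236  0.0666] q [ 48.2276  12.7388 -29.1832 111.7985   8.7513  55.8057  24.2895] F [3.4824 0.8994 5.7791] M [ 0.0923 -0.6979  0.0175] w 0.050926545500994756
jaw deg 9.417710903617625 tool y [ 0.0189 -0.0264 -0.9995] delta tool mm [-0.9316 -3.4746 -2.6174]
```

One fingertip is still lightly on the disc (about 6 N), so I'll raise the arm straight up.

>>> move_arm(
  targets=[
    {"x": 0, "y": -15, "z": 0, "turn": 0},
  ],
)

```text
t: 6.15
tcp_pos: [0.4742, -0.2219, 0.0797]
tool_rot: [[0.164, 0.016, 0.986], [-0.986, -0.024, 0.164], [0.026, -1.0, 0.011]]
ft_force: [-0.1, -0.2, -0.8]
grip_width: 0.0515
```

```bash
python3 -c "
from workcell import camera
[camera('top') for _ in range(4)]";python3 st.py
```

```text
t 6.35 tcp [ 0.4754 -0.2229  0.0813] q [ 48.5063  11.5495 -29.382  111.1638   7.9484  57.4618  24.9124] F [-0.9101 -0.0859  0.2322] M [-0.0208 -0.0967  0.0039] w 0.0519911303700859
jaw deg 9.43194765368328 tool y [ 0.0188 -0.0263 -0.9995] delta tool mm [-0.6285 11.2713 -2.5503]
```

>>> move_arm(
  targets=[
    {"x": 0, "y": -30, "z": 0, "turn": 0},
    {"x": 0, "y": -30, "z": 0, "turn": 0},
    {"x": 0, "y": -30, "z": 0, "turn": 0},
    {"x": 30, "y": -20, "z": 0, "turn": 0},
    {"x": 30, "y": 0, "z": 0, "turn": 0},
    {"x": 30, "y": 0, "z": 0, "turn": 0},
    {"x": 30, "y": 0, "z": 0, "turn": 0},
    {"x": 30, "y": 0, "z": 0, "turn": 0},
    {"x": 20, "y": 0, "z": 0, "turn": 0},
  ],
)

```text
t: 7.1
tcp_pos: [0.4974, -0.385, 0.1891]
tool_rot: [[0.174, 0.001, 0.985], [-0.985, -0.017, 0.174], [0.017, -1.0, -0.002]]
ft_force: [0.6, -1.2, -0.4]
grip_width: 0.0524
```

```bash
python3 -c "
from workcell import camera
[camera('top') for _ in range(6)]";python3 st.py; python3 - <<'E'
from h import *
A=crop("top",300,140,100,100,5,"");B=crop("side",190,85,100,100,5,"")
cv2.imwrite("pics/f4.png",cv2.resize(np.hstack([A,B]),(800,400)))
E
```

```text
t 7.4 tcp [ 0.4985 -0.38    0.1898] q [ 54.4832  18.0643 -24.5466  89.7319   8.4515  73.341   38.9344] F [-0.1688  1.0205 -0.276 ] M [ 0.0349 -0.1333  0.0748] w 0.0522381415655034
jaw deg 10.282904762627274 tool y [ 0.0023 -0.0155 -0.9999] delta tool mm [-160.8463  117.2919    2.9853]
```

View pics/f4.png

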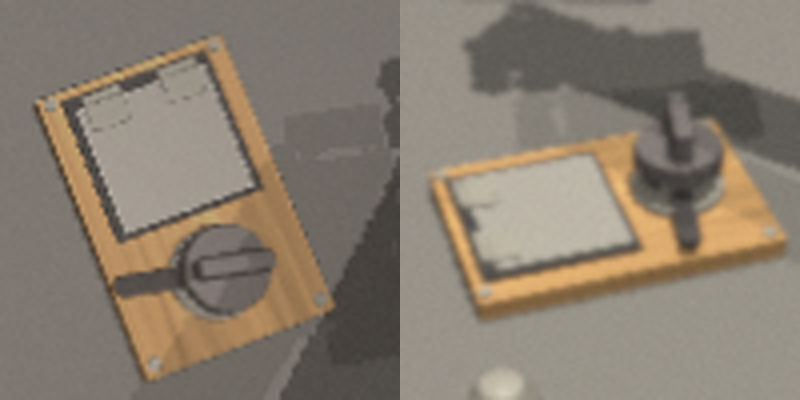

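The final crops show the tongue swung clear of the hatch: its tip is at crop (115,285) in the top view, to the left and off the leaf. The disc centre in the side view is at pixel (259.5,122.5), against about (259.5,123.5) at the start. The cap is therefore up again, as 8 mm lower would shift it about 4 px.

```bash
python3 -c "
from workcell import *
print(sign_off())"
```

```text
the job is handed in; nothing more can be done
None
```

The hatch's child-safe latch is unlocked, and I handed the job in at about 7.5 s of the 35 s allowed.

**What I did:** I gripped the cap's rib and pressed it to its bottom stop, with about 19 N steady and a brief 52 N at the wrist. Holding it down, I turned it about 76.5° (1.33 rad) counter-clockwise, opened the fingers and withdrew.

**Last checks:**
- **Tongue:** the final pictures show it swung clear of the hatch leaf.
- **Cap:** its disc is back at its original height in the side view, to within about 1 pixel; 8 mm lower would show as about 4 pixels.
- **Robot:** the gripper is about 16 cm clear of the cap sideways and touching nothing. The wrist force reads about 1 N, which is noise.
- **Thumb-turn sample:** I never went near it, and I did not check it again in a final picture.

**Not quite clean:**
- The press eased to about 11 N (roughly 5 mm down) early in the turn, so I pressed harder for the rest. The cap was already past its teeth by then.
- After I let go, one fingertip rested on the disc with about 6 N until I raised the arm.
- The tool was tilted about 2° throughout.

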